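# Ready the next compartment of the packing-table drawer

## Robot

A 6-joint arm with a two-finger parallel gripper is mounted at the origin on the work surface. World frame = base frame: x ahead of the robot, y to its left, z up, the work surface at z = 0. Lengths are in m, angles in rad, forces in N, time in s.
With the tool pointing down it reaches from about 0.375 to 0.975 m from the base axis. Payload 3.8 kg.
Tool frame: the origin (TCP) lies at the very end of the fingers, on their centre line; the grasp point (between the pads) lies 19 mm behind it; z points along the fingers, y is the line along which they close (so a half turn about z gives the same grasp; the last joint's range is limited). The gripper opens to 88 mm and grips with 3 to 60 N. Pads are 18 mm wide; open, the fingers measure 123 mm over their backs; the gripper's body (75 mm by 187 mm) begins 45 mm behind the grasp point.
Start: joints at [1.152, 0.264, 1.604, -0, 1.274, -0.037], TCP at [0.251, 0.626, 0.239] pointing down, gripper open.
Joint ranges: [-2.63, 2.63], [-0.94, 2.18], [0.31, 2.57], [-1.31, 4.45], [0, 2.66], [-2.55, 2.55]. Speed limits (rad/s): [2.57, 2.57, 3.14, 3.14, 3.14, 3.14].

## Interface

Orientations are given as a rotation vector (axis times angle).
In Python, from station import * gives the robot as it stands. The module is installed in compiled form; this text tells all that it offers.
- The arm moves only by the tool step_arm, never from a script. Its argument "targets" is a list that holds one entry, the list of rows, each a list of 6 numbers: the shift along the tool's x, y, z in m, then the turn, a rotation vector about the tool's x, y, z in degrees. A call has 1 to 8 rows; each row is the pose to reach, as a shift and turn from the pose commanded when the call began, along the tool's axes at that moment; what a row does not reach only later rows make up. A row lasts 1/12 s, in which the tool goes at most 41.7 mm and 7.16 degrees, less where a joint would pass 70% of its speed; a pose out of reach is approached as far as the arm can. A call with a gripper value outside its range is refused whole. "hand" is the finger opening in m, from 0 to 0.0881, set as the call begins (left out, the last holds). The fingers move at their own pace and stop on an object; "force" is the grip in N (left out, the last holds). Time passes only in rows, so rows that repeat a pose let the fingers close. It gives the time, the measured TCP pose, the force, the opening and the grip force at its end, in the units of the state.
- get_state(): the state, without advancing time (a new reading comes with each control period).
- camera(name): name is "scene" or "top" or "wrist"; returns the picture (400x640x3 uint8, red, green, blue); there is no depth.
- camera_params(name): a dict with "fx", "fy", "cx", "cy" (pixels), "R" (3x3) and "t" (3): a world point X has camera coordinates R X + t; the wrist camera has in their place "hand_eye" (4x4, takes a point from camera to tool coordinates, whose origin is the TCP and whose axes are the flange's). Camera axes: x right, y down, z forward; pixel columns grow to the right and rows downward; lengths in m; the calibration is good to about 2 mm. A picture is of the moment at which its call begins: read the wrist's pose just before it. camera_params takes no time and is no camera call.
- hand_in(): hands the job in; it is judged then, once.
The state is a dict: "t": time; "joints": joint angles; "joint_velocities": joint speeds; "joint_torque": joint torques, N m; "tcp_pos": TCP position; "eef_rot": TCP orientation; "contact_force": force on the tool from outside, world axes, zero at the start; "ft_torque": the same for the moment, N m; "opening": finger opening in m; "grasp_force": force on a finger pad.
Only numpy, scipy, OpenCV 4.12 (cv2) and the standard library are available. Lean on these libraries where they do the work, as an engineer would, in place of code of your own. Each camera call takes 0.05 s, during which the arm holds its last target. There are 200 camera calls.

## Task

On the packing table, pull the drawer of the wide wooden desk unit all the way out to its stop and leave it out. Then slide the flat metal shutter plate inside it by its black fin, one click along from the end compartment, so that it rests at its next stop, covering the middle compartment. Leave the narrow unit's drawer shut and do not disturb the label roll or the stack of cards.

Things in the scene. Friction and masses are not known exactly. Their poses are not given: they have to be found in the camera images.
- wide_unit: The wider of two wooden desk units standing side by side, fixed to the table: 220 deep (x), 266 wide (y), 125 high. Origin: centre of its underside, on the table. Its front, with the handle, faces its own -x; the drawer slides out along its own -x. The two units may swap sides; same height and wood, told apart by width.
- wide_drawer (a joint): How far the wide unit's drawer is pulled out, in m: 0 shut, 0.14 at its stop. It may begin up to 0.02 open. It takes about 3 N to move and stays where it is left. Its front board is 260 wide, 15 thick, its upper edge 110 above the table, its inner face 95 in front of the unit's centre when shut. Behind it lie three open compartments side by side (each about 70 wide, 130 front to back), their walls' upper edge 60 above the table.
- wide_drawer_handle (a point): Middle of the drawer's handle, moving with the drawer: a level round steel bar, 11 thick, 110 long along the unit's y, 95 above the table, its axis 40 in front of the front board (34 clear gap behind it), on two 8 thick posts 46 either side of the middle. Axes as the unit's.
- shutter (a joint): Position of the shutter plate along the drawer, in m, along the unit's own -y: 0 over the end compartment at the unit's +y side (where it begins), 0.0745 at the next stop over the middle compartment, 0.149 over the far end compartment. A sprung detent draws it into the nearest of these three stops; it takes about 3 N to push it out of a stop, and once past 0.045 (halfway is 0.037) it runs on into the middle stop by itself when let go.
- shutter_fin (a point): Centre of the top of the black plastic fin by which the shutter is slid, 100 above the table, moving with the shutter. The fin is 34 long (x), 14 thick (y), 34 high, standing on the aluminium plate (124 front to back, 72 wide, 5 thick, upper face 66 above the table). The fin's centre lies 61 behind the inner face of the drawer's front board. Hidden under the unit's top while the drawer is shut; axes as the unit's.
- middle_compartment (a point): Centre of the middle compartment's opening, 61 above the table, moving with the drawer.
- narrow_unit: The narrower wooden desk unit, fixed: 220 deep, 150 wide, 125 high. Origin: centre of its underside; its front faces its own -x. Bystander.
- narrow_unit_drawer0 (a joint): How far the narrow unit's drawer is pulled out, in m, 0 shut (as it begins). Leave it shut.
- label_roll: White label roll standing on its flat side on the table, 96 across, 50 high, loose. Origin: centre of its underside. Bystander.
- card_stack: Stack of white cards lying on the table, 100 by 150, 35 high, loose. Origin: centre of its underside. Bystander.

How it is judged:
By the outcome, as a careful person would: the job done as asked, in the order asked, and still so for the second after the job is handed in, with the robot touching nothing.
It also fails if it takes over 54 s, if anything falls off the work surface, if the arm or the gripper's body presses on something with over 40 N, if the wrist force passes 120 N, or if a joint passes its speed limit or range.

## Working session

There is one attempt and no reset: what is moved stays moved. The work goes in short steps, Python scripts to look and compute and a tool call to move; the robot and the scene stay as the last step left them, time stands still between calls to the robot, and variables do not carry over. Pictures are saved under pics/ and viewed, at most 10 in all, crops included, and the job is handed in when it is done.

Besides the shell and the picture viewer there is one more tool, called as name([rows], argument=value, ...), one row to a line, values as JSON. step_arm: Moves the arm, as the interface text tells. Its arguments: {"type":"object","properties":{"targets":{"type":"array"},"hand":{"type":"number"},"force":{"type":"number"}},"required":["targets"]}

```bash
mkdir -p pics; python3 - <<'E'
from station import *
import cv2,numpy as np
s=get_state();print(s)
for n in("scene","top"):
    cv2.imwrite(f"pics/{n}0.png",camera(n)[:,:,::-1]);p=camera_params(n);print(n,p)
print(camera_params("wrist"))
E
```

```text
{'t': 0.0, 'joints': array([ 1.15210009e+00,  2.64735752e-01,  1.60538917e+00,  2.45894568e-06,
        1.27369783e+00, -3.68916944e-02]), 'joint_velocities': array([ 0.00073377,  0.00033746,  0.00016296, -0.00038501,  0.00029421,
        0.00017735]), 'joint_torque': array([-7.68627506e-04, -5.02117896e+01, -3.56874955e+01,  7.25270435e-02,
        2.94900639e-02, -1.84200208e-04]), 'tcp_pos': array([0.25120451, 0.62573832, 0.23739154]), 'eef_rot': array([-0.5960058 , -3.08402195,  0.00341114]), 'contact_force': array([0.60509123, 0.53389484, 0.54791941]), 'ft_torque': array([-0.02206668,  0.00952478, -0.01632358]), 'grasp_force': 0.0, 'opening': 0.08792908407334923}
scene {'fx': 471.8141146039465, 'fy': 471.8141146039465, 'cx': 319.4768287444024, 'cy': 194.5226991923937, 'R': array([[ 0.92322334, -0.38418171, -0.00794283],
       [-0.32037779, -0.75815473, -0.56794319],
       [ 0.21217149,  0.52688311, -0.82302943]]), 't': array([-0.54023304,  0.25946036,  1.39559911])}
top {'fx': 470.37018037195327, 'fy': 470.37018037195327, 'cx': 314.2371566737883, 'cy': 201.3372664966839, 'R': array([[-0.01790132, -0.99983822, -0.0017562 ],
       [-0.9807258 ,  0.01790088, -0.19456736],
       [ 0.19456732, -0.00176066, -0.98088759]]), 't': array([0.01440883, 0.61132945, 1.53324649])}
{'fx': 306.7267264567687, 'fy': 306.7267264567687, 'cx': 320.27155528400687, 'cy': 196.02575899532602, 'hand_eye': array([[-4.97899835e-04, -9.63814098e-01, -2.66574822e-01,
         6.79482155e-02],
       [ 9.99999325e-01, -7.59825256e-04,  8.79418370e-04,
        -2.33040073e-04],
       [-1.05014611e-03, -2.66574204e-01,  9.63813826e-01,
        -1.46132961e-01],
       [ 0.00000000e+00,  0.00000000e+00,  0.00000000e+00,
         1.00000000e+00]])}
```

View pics/top0.png

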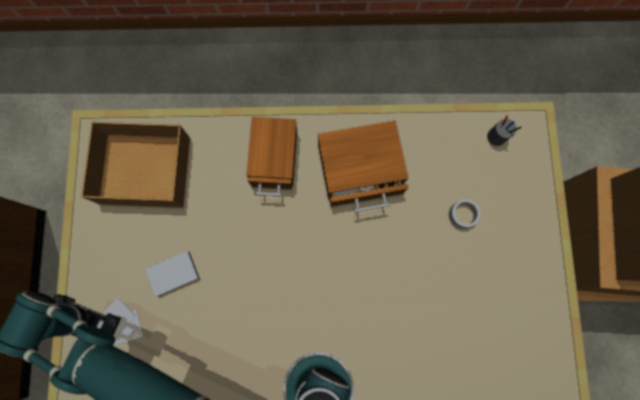

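View pics/scene0.png

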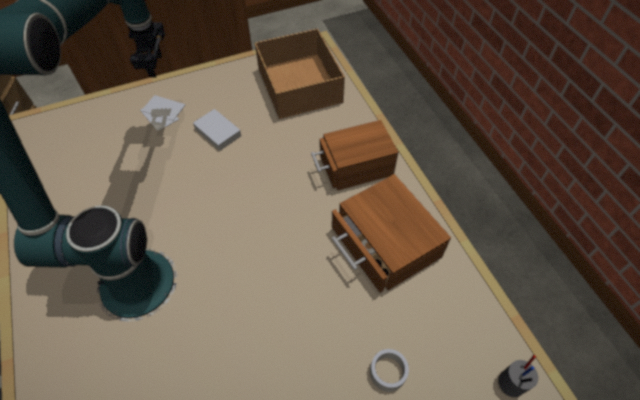

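The wide unit is on the right (lower y): its top has corners near (319,133), (396,122), (407,178) and (328,189) in the top view, and its handle runs from about (355,209) to (388,205). The narrow unit is to its left, the roll at (465,213), the cards at (172,273). The drawer is slightly open.

```bash
cat > h.py <<'E'
from station import *
import cv2,numpy as np
from scipy.spatial.transform import Rotation as Ro
def ray(name,uv,z,s=None):
    p=camera_params(name);d=np.array([(uv[0]-p['cx'])/p['fx'],(uv[1]-p['cy'])/p['fy'],1])
    if name=='wrist':
        E=p['hand_eye'];R=Ro.from_rotvec(s['eef_rot']).as_matrix()
        o=s['tcp_pos']+R@E[:3,3];d=R@E[:3,:3]@d
    else:
        o=-p['R'].T@p['t'];d=p['R'].T@d
    return o+d*(z-o[2])/d[2]
E
python3 - <<'E'
from h import *
im=cv2.imread('pics/top0.png');
for n,uv,z in[('unit',(319,133),.125),('',(396,122),.125),('',(407,178),.125),('',(328,189),.125),('bar',(355,209.5),.095),('',(388,205.5),.095),('roll',(465,213),.05),('card',(172,273),.035)]:print(n,ray('top',uv,z).round(3))
for uv,z in[((331,233),.095),((363,266),.095),((394,178),.125),((449,239),.125),((387,290),.125)]:print('scene',ray('scene',uv,z).round(3))
c=cv2.resize(im[110:230,300:430],None,fx=6,fy=5,interpolation=cv2.INTER_CUBIC);cv2.imwrite('pics/top0c.png',c)
E
```

```text
unit [ 0.831 -0.017  0.125]
 [ 0.865 -0.276  0.125]
 [ 0.671 -0.302  0.125]
 [ 0.639 -0.042  0.125]
bar [ 0.575 -0.131  0.095]
 [ 0.586 -0.24   0.095]
roll [ 0.564 -0.507  0.05 ]
card [0.381 0.483 0.035]
scene [ 0.573 -0.119  0.095]
scene [ 0.613 -0.251  0.095]
scene [ 0.821 -0.031  0.125]
scene [ 0.864 -0.282  0.125]
scene [ 0.633 -0.35   0.125]
```

View pics/top0c.png

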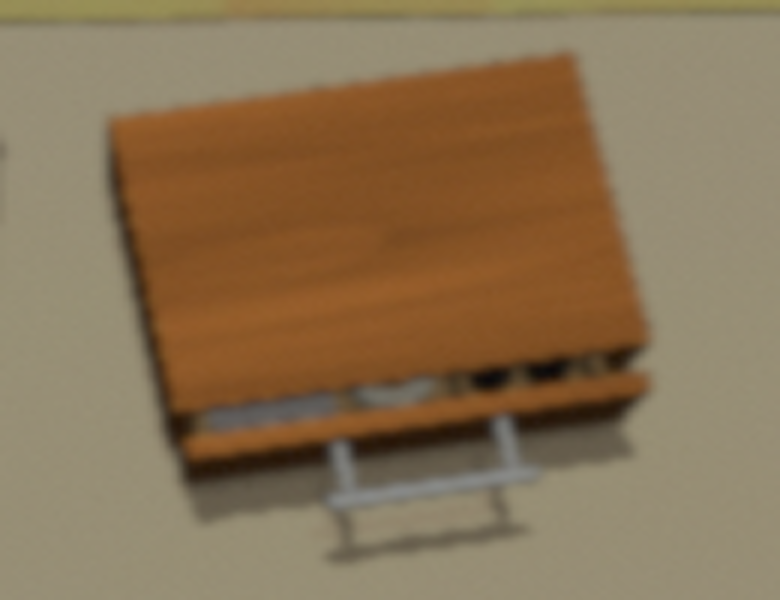

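```bash
cat >> h.py <<'E'
def rel(pos,yaw):
    "shift (mm) and turn (deg) in tool axes to TCP pos with tool down, tool y at world angle yaw (deg)"
    s=get_state();R=Ro.from_rotvec(s['eef_rot']).as_matrix()
    a=np.radians(yaw);y=np.array([np.cos(a),np.sin(a),0]);z=np.array([0,0,-1.]);T=np.c_[np.cross(y,z),y,z]
    print('t',round(s['t'],2),'shift mm',(R.T@(np.array(pos)-s['tcp_pos'])*1e3).round(1),'turn',np.degrees(Ro.from_matrix(R.T@T).as_rotvec()).round(2))
E
python3 - <<'E'
from h import *
P=[ray('top',u,z) for u,z in[((318.7,134),.125),((395.8,121),.125),((408.3,179),.125),((329.7,192.4),.125),((355,210),.095),((389.5,204.8),.095)]]
for a,b in((1,0),(2,3),(5,4)):
    d=P[a]-P[b];print(np.linalg.norm(d),np.degrees(np.arctan2(P[b][1]-P[a][1],P[b][0]-P[a][0]))-90)
for a,b in((3,0),(2,1)):
    d=P[b]-P[a];print(np.linalg.norm(d),np.degrees(np.arctan2(d[1],d[0])))
m=(P[4]+P[5])/2;print(m,sum(P[:4])/4)
rel([m[0],m[1],.24],7.5)
E
```

```text
0.2630802856724309 8.969941613056562
0.261656685563962 8.839074788106245
0.11564866874950358 7.640384536841353
0.202833528859257 9.047313161870761
0.20343423478277875 8.64594405533501
[ 0.5806621  -0.18782568  0.095     ] [ 0.74783637 -0.1610929   0.125     ]
t 0.1 shift mm [-608.9 -632.3   -1.2] turn [-1.100e-01  6.000e-02  6.063e+01]
```

step_arm([
  [[-0.609, -0.632, 0, 0, 0, 59.3], [-0.609, -0.632, 0, 0, 0, 59.3], [-0.609, -0.632, 0, 0, 0, 59.3], [-0.609, -0.632, 0, 0, 0, 59.3], [-0.609, -0.632, 0, 0, 0, 59.3], [-0.609, -0.632, 0, 0, 0, 59.3], [-0.609, -0.632, 0, 0, 0, 59.3], [-0.609, -0.632, 0, 0, 0, 59.3]],
], hand=0.03)

```text
t: 0.77
tcp_pos: [0.3767, 0.3154, 0.2383]
eef_rot: [-2.009, -2.415, 0.001]
contact_force: [0.3, -0.1, 0.2]
opening: 0.0371
grasp_force: 0.0
```

```bash
python3 -c "
from h import *
rel([.581,-.188,.24],8.8)"
```

```text
t 0.77 shift mm [-532.2  109.1   -1.6] turn [-0.02  0.02  1.71]
```

step_arm([
  [[-0.532, 0.109, 0, 0, 0, 1.5], [-0.532, 0.109, 0, 0, 0, 1.5], [-0.532, 0.109, 0, 0, 0, 1.5], [-0.532, 0.109, 0, 0, 0, 1.5], [-0.532, 0.109, 0, 0, 0, 1.5], [-0.532, 0.109, 0, 0, 0, 1.5], [-0.532, 0.109, 0, 0, 0, 1.5], [-0.532, 0.109, 0, 0, 0, 1.5]],
])

```text
t: 1.43
tcp_pos: [0.5038, 0.0072, 0.2385]
eef_rot: [-2.034, -2.394, 0.0]
contact_force: [-0.1, 0.7, 0.3]
opening: 0.0301
grasp_force: 0.0
```

```bash
python3 -c "
from h import *
rel([.581,-.188,.24],8.8)"
```

```text
t 1.43 shift mm [-205.1   44.6   -1.6] turn [-0.01 -0.01  0.51]
```

step_arm([
  [[-0.205, 0.045, 0, 0, 0, 0.3], [-0.205, 0.045, 0, 0, 0, 0.3], [-0.205, 0.045, 0, 0, 0, 0.3], [-0.205, 0.045, 0, 0, 0, 0.3], [-0.205, 0.045, 0, 0, 0, 0.3], [-0.205, 0.045, 0, 0, 0, 0.3], [-0.205, 0.045, 0, 0, 0, 0.3], [-0.205, 0.045, 0, 0, 0, 0.3]],
])

```text
t: 2.1
tcp_pos: [0.5808, -0.1855, 0.2379]
eef_rot: [-2.04, -2.387, 0.0]
contact_force: [-0.3, 0.8, 0.1]
opening: 0.03
grasp_force: 0.0
```

```bash
python3 - <<'E'
from h import *
import pickle
s=get_state();im=camera('wrist');cv2.imwrite('pics/w1.png',im[:,:,::-1]);pickle.dump(s,open('s1.pkl','wb'));print(s['tcp_pos'],s['eef_rot'])
E
```

```text
[ 0.58078121 -0.18548607  0.23785684] [-2.03955325e+00 -2.38679379e+00  3.58601506e-04]
```

View pics/w1.png

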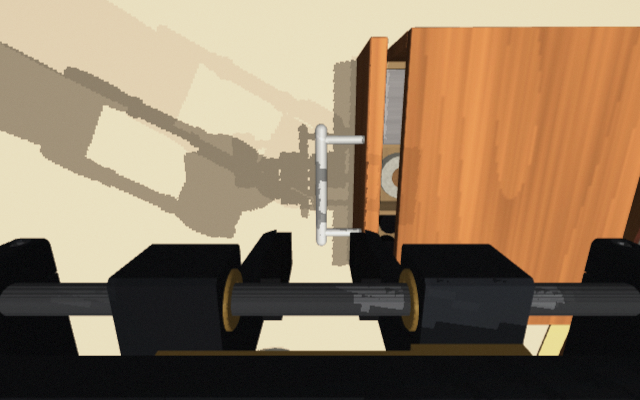

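The wrist view shows the bar vertical at column 321, from (321,125) to (321,245), between the fingers; the board top edge starts at (371,38), and the drawer is a little open.

```bash
python3 - <<'E'
from h import *
import pickle
s=pickle.load(open('s1.pkl','rb'))
a,b=[ray('wrist',u,.095,s) for u in((321,126.5),(321.5,243))]
d=a-b;m=(a+b)/2;yaw=np.degrees(np.arctan2(-d[0],d[1]));print(a,b,np.linalg.norm(d),yaw,m)
for u in((371,40),(387,40),(379,232)):print(ray('wrist',u,.11,s))
ya=np.radians(8.8);n=np.array([np.cos(ya),np.sin(ya)])
for u in((371,40),(387,40),(379,232)):print('ahead of bar',(ray('wrist',u,.11,s)-m)[:2]@n)
rel([m[0],m[1],.076],8.8)
E
```

```text
[ 0.5730668  -0.13118095  0.095     ] [ 0.59167984 -0.24571335  0.095     ] 0.11603497984884881 9.230630611254291 [ 0.58237332 -0.18844715  0.095     ]
[ 0.60238919 -0.05638896  0.11      ]
[ 0.61523422 -0.0543721   0.11      ]
[ 0.64317545 -0.21925393  0.11      ]
ahead of bar 0.03998328059799585
ahead of bar 0.052985656912146205
ahead of bar 0.055373389130304936
t 2.15 shift mm [ -4.1   1.2 162.1] turn [-0.07 -0.07  0.24]
```

step_arm([
  [[-0.004, 0.001, 0.03, 0, 0, 0.2], [-0.004, 0.001, 0.07, 0, 0, 0.2], [-0.004, 0.001, 0.1, 0, 0, 0.2], [-0.004, 0.001, 0.12, 0, 0, 0.2], [-0.004, 0.001, 0.135, 0, 0, 0.2], [-0.004, 0.001, 0.15, 0, 0, 0.2], [-0.004, 0.001, 0.162, 0, 0, 0.2], [-0.004, 0.001, 0.162, 0, 0, 0.2]],
], hand=0.028)

```text
t: 2.82
tcp_pos: [0.5807, -0.1871, 0.074]
eef_rot: [-2.038, -2.384, 0.003]
contact_force: [-0.9, 1.3, 0.1]
opening: 0.028
grasp_force: 0.0
```

step_arm([
  [[0, 0, 0, 0, 0, 0], [0, 0, 0, 0, 0, 0], [0, 0, 0, 0, 0, 0], [0, 0, 0, 0, 0, 0], [0, 0, 0, 0, 0, 0], [0, 0, 0, 0, 0, 0]],
], hand=0, force=20)

```text
t: 3.32
tcp_pos: [0.5832, -0.1894, 0.0779]
eef_rot: [2.044, 2.385, 0.001]
contact_force: [-3.7, 2.6, 5.8]
opening: 0.0098
grasp_force: 20.0
```

step_arm([
  [[0, -0.01, 0, 0, 0, 0], [0, -0.025, 0, 0, 0, 0], [0, -0.04, 0, 0, 0, 0], [0, -0.055, 0, 0, 0, 0], [0, -0.07, 0, 0, 0, 0], [0, -0.085, 0, 0, 0, 0], [0, -0.1, 0, 0, 0, 0], [0, -0.11, 0, 0, 0, 0]],
])

```text
t: 3.98
tcp_pos: [0.4753, -0.2068, 0.0779]
eef_rot: [2.042, 2.382, 0.003]
contact_force: [3.5, 3.0, 1.0]
opening: 0.0096
grasp_force: 20.0
```

step_arm([
  [[0, -0.005, 0, 0, 0, 0], [0, -0.008, 0, 0, 0, 0], [0, -0.01, 0, 0, 0, 0]],
])

```text
t: 4.23
tcp_pos: [0.4657, -0.2084, 0.0778]
eef_rot: [2.043, 2.383, 0.002]
contact_force: [2.8, 3.7, 5.6]
opening: 0.0097
grasp_force: 20.0
```

Moved about 119 mm with no stop felt; continue in small steps.

step_arm([
  [[0, -0.003, 0, 0, 0, 0], [0, -0.006, 0, 0, 0, 0], [0, -0.006, 0, 0, 0, 0]],
])

```text
t: 4.48
tcp_pos: [0.4596, -0.2093, 0.0778]
eef_rot: [2.043, 2.384, 0.001]
contact_force: [0.5, 2.3, 7.0]
opening: 0.0099
grasp_force: 19.9
```

step_arm([
  [[0, -0.003, 0, 0, 0, 0], [0, -0.005, 0, 0, 0, 0], [0, -0.005, 0, 0, 0, 0]],
])

```text
t: 4.73
tcp_pos: [0.4574, -0.2097, 0.0779]
eef_rot: [2.041, 2.38, 0.007]
contact_force: [9.7, 5.5, 0.8]
opening: 0.0103
grasp_force: 20.0
```

step_arm([
  [[0, -0.003, 0, 0, 0, 0], [0, -0.003, 0, 0, 0, 0], [0, -0.003, 0, 0, 0, 0]],
])

```text
t: 4.98
tcp_pos: [0.4573, -0.2098, 0.078]
eef_rot: [2.039, 2.376, 0.013]
contact_force: [19.4, 9.1, -6.3]
opening: 0.0099
grasp_force: 20.0
```

step_arm([
  [[0, 0.003, 0, 0, 0, 0], [0, 0.003, 0, 0, 0, 0], [0, 0.003, 0, 0, 0, 0], [0, 0.003, 0, 0, 0, 0]],
], hand=0.028)

```text
t: 5.32
tcp_pos: [0.4526, -0.2096, 0.076]
eef_rot: [-2.042, -2.385, 0.002]
contact_force: [-0.6, 0.6, 0.5]
opening: 0.0279
grasp_force: 0.0
```

step_arm([
  [[0, 0, -0.02, 0, 0, 0], [0, 0, -0.055, 0, 0, 0], [0, 0, -0.095, 0, 0, 0], [0, 0, -0.135, 0, 0, 0], [0, 0, -0.15, 0, 0, 0], [0, 0, -0.15, 0, 0, 0]],
])

```text
t: 5.82
tcp_pos: [0.4559, -0.2114, 0.2321]
eef_rot: [2.039, 2.378, 0.002]
contact_force: [0.5, -0.4, 0.2]
opening: 0.028
grasp_force: 0.0
```

```bash
python3 - <<'E'
from h import *
print(get_state()['joints'])
rel([.560,-.1175,.225],98.8);rel([.560,-.1175,.225],-81.2)
E
```

```text
[-4.83420433e-01 -6.73995373e-02  1.97842101e+00 -5.33433280e-04
  1.22129524e+00 -6.36802861e-01]
t 5.82 shift mm [ 76.9 117.2   7.5] turn [ 6.0e-02  5.9e-01 -9.0e+01]
t 5.82 shift mm [ 76.9 117.2   7.5] turn [ 5.9e-01 -6.0e-02  9.0e+01]
```

step_arm([
  [[0.077, 0.117, 0, 0, 0, 50], [0.077, 0.117, 0, 0, 0, 50], [0.077, 0.117, 0, 0, 0, 50], [0.077, 0.117, 0, 0, 0, 50], [0.077, 0.117, 0, 0, 0, 50], [0.077, 0.117, 0, 0, 0, 50], [0.077, 0.117, 0, 0, 0, 50], [0.077, 0.117, 0, 0, 0, 50]],
], hand=0.05)

```text
t: 6.48
tcp_pos: [0.556, -0.1153, 0.2242]
eef_rot: [-2.861, -1.293, 0.005]
contact_force: [0.6, -0.9, -0.3]
opening: 0.0496
grasp_force: 0.0
```

step_arm([
  [[0, 0, 0, 0, 0, 40], [0, 0, 0, 0, 0, 40], [0, 0, 0, 0, 0, 40], [0, 0, 0, 0, 0, 40], [0, 0, 0, 0, 0, 40], [0, 0, 0, 0, 0, 40], [0, 0, 0, 0, 0, 40], [0, 0, 0, 0, 0, 40]],
])

```text
t: 7.15
tcp_pos: [0.5565, -0.1157, 0.2255]
eef_rot: [-3.131, -0.247, 0.003]
contact_force: [-0.4, 0.2, 0.9]
opening: 0.0498
grasp_force: 0.0
```

```bash
python3 - <<'E'
from h import *
import pickle
s=get_state();im=camera('wrist');cv2.imwrite('pics/w2.png',im[:,:,::-1]);pickle.dump(s,open('s2.pkl','wb'));print(s['joints'][5])
rel([.560,-.1175,.225],-81.2)
E
```

```text
1.1645791028232375
t 7.2 shift mm [3.  2.3 0.7] turn [-0.03  0.09  0.2 ]
```

View pics/w2.png

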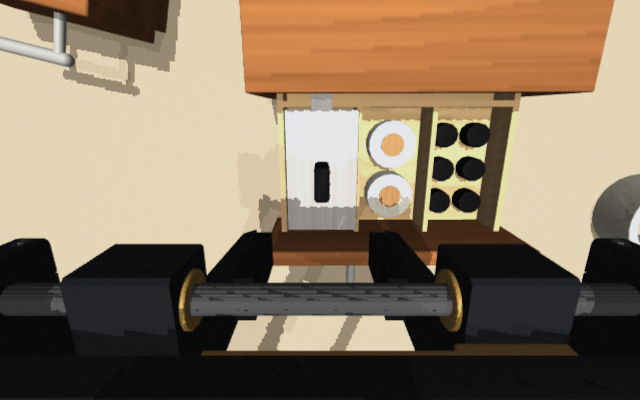

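The drawer is fully out. The black fin is at about (322,182), spanning rows 161–203, with the aluminium plate over the left (+y) compartment; the middle compartment holds white rolls.

```bash
python3 - <<'E'
from h import *
import pickle
s=pickle.load(open('s2.pkl','rb'));im=cv2.imread('pics/w2.png')
m=(im[155:210,300:345].max(2)<60).astype('uint8');n,l,st,c=cv2.connectedComponentsWithStats(m)
k=1+st[1:,4].argmax();x,y,w,h,A=st[k];x+=300;y+=155;print(x,y,w,h,A)
a=ray('wrist',(x+w/2,y+h),.1,s);b=ray('wrist',(x+w/2,y),.066,s);c2=ray('wrist',(x+w/2,y),.1,s)
print(a,b,c2,np.linalg.norm(a-b))
u=np.array([np.cos(np.radians(8.8)),np.sin(np.radians(8.8)),0])
f=a+.017*u;print(f)
rel([f[0],f[1],.072],-81.2)
E
```

```text
314 162 15 40 545
[ 0.5444924  -0.11882784  0.1       ] [ 0.57576975 -0.11390625  0.066     ] [ 0.58125353 -0.11296497  0.1       ] 0.04645959831896873
[ 0.56129229 -0.11622708  0.1       ]
t 7.2 shift mm [  4.7   1.3 153.7] turn [-0.03  0.09  0.2 ]
```

step_arm([
  [[0.005, 0.001, 0.03, 0, 0, 0.2], [0.005, 0.001, 0.065, 0, 0, 0.2], [0.005, 0.001, 0.09, 0, 0, 0.2], [0.005, 0.001, 0.11, 0, 0, 0.2], [0.005, 0.001, 0.13, 0, 0, 0.2], [0.005, 0.001, 0.144, 0, 0, 0.2], [0.005, 0.001, 0.151, 0, 0, 0.2], [0.005, 0.001, 0.151, 0, 0, 0.2]],
])

```text
t: 7.87
tcp_pos: [0.5606, -0.1154, 0.0734]
eef_rot: [-3.131, -0.239, 0.007]
contact_force: [-0.1, 0.3, 0.6]
opening: 0.05
grasp_force: 0.0
```

step_arm([
  [[0, 0, 0, 0, 0, 0], [0, 0, 0, 0, 0, 0], [0, 0, 0, 0, 0, 0], [0, 0, 0, 0, 0, 0], [0, 0, 0, 0, 0, 0], [0, 0, 0, 0, 0, 0]],
], hand=0, force=15)

```text
t: 8.37
tcp_pos: [0.5629, -0.1157, 0.0765]
eef_rot: [3.133, 0.237, 0.002]
contact_force: [-0.4, 1.3, 3.0]
opening: 0.0138
grasp_force: 15.0
```

step_arm([
  [[0, 0.008, 0, 0, 0, 0], [0, 0.02, 0, 0, 0, 0], [0, 0.032, 0, 0, 0, 0], [0, 0.044, 0, 0, 0, 0], [0, 0.056, 0, 0, 0, 0], [0, 0.067, 0, 0, 0, 0], [0, 0.0745, 0, 0, 0, 0], [0, 0.0745, 0, 0, 0, 0]],
])

```text
t: 9.03
tcp_pos: [0.5751, -0.1913, 0.0765]
eef_rot: [3.132, 0.234, 0.004]
contact_force: [4.3, 1.5, 3.6]
opening: 0.0142
grasp_force: 15.0
```

step_arm([
  [[0, 0, 0, 0, 0, 0], [0, 0, 0, 0, 0, 0], [0, 0, 0, 0, 0, 0]],
])

```text
t: 9.28
tcp_pos: [0.5748, -0.1895, 0.0765]
eef_rot: [3.132, 0.237, 0.004]
contact_force: [4.6, 0.8, 4.1]
opening: 0.0138
grasp_force: 15.0
```

step_arm([
  [[0, 0, 0, 0, 0, 0], [0, 0, 0, 0, 0, 0], [0, 0, 0, 0, 0, 0], [0, 0, 0, 0, 0, 0], [0, 0, 0, 0, 0, 0]],
], hand=0.05)

```text
t: 9.7
tcp_pos: [0.5726, -0.1892, 0.0749]
eef_rot: [-3.132, -0.236, 0.003]
contact_force: [0.8, -0.4, 0.4]
opening: 0.0445
grasp_force: 0.0
```

step_arm([
  [[0, 0, -0.02, 0, 0, 0], [0, 0, -0.055, 0, 0, 0], [0, 0, -0.095, 0, 0, 0], [0, 0, -0.135, 0, 0, 0], [0, 0, -0.16, 0, 0, 0], [0, 0, -0.16, 0, 0, 0], [0, 0, -0.16, 0, 0, 0]],
])

```text
t: 10.28
tcp_pos: [0.5747, -0.1899, 0.2382]
eef_rot: [3.131, 0.236, 0.006]
contact_force: [0.6, 0.5, 0.3]
opening: 0.0495
grasp_force: 0.0
```

```bash
python3 - <<'E'
from h import *
s=get_state();im=camera('wrist');cv2.imwrite('pics/w3.png',im[:,:,::-1])
t=camera('top');cv2.imwrite('pics/top3.png',t[:,:,::-1])
print(s['tcp_pos'])
m=im.max(2)<60;m[:150]=0;m[215:]=0
n,l,st,c=cv2.connectedComponentsWithStats(m.astype('uint8'))
for k in range(1,n):
    if st[k,4]>150:
        x,y,w,h,A=st[k];print(st[k],ray('wrist',(x+w/2,y+h),.1,s)+[.0168,.0026,0])
E
```

```text
[ 0.57473365 -0.18992878  0.23816958]
[358 161  23  23 399] [ 0.60109765 -0.23372154  0.1       ]
[386 161  24  23 423] [ 0.60514773 -0.26055031  0.1       ]
[313 167  14  38 512] [ 0.57341477 -0.19025412  0.1       ]
[385 191  23  24 414] [ 0.57447152 -0.26580753  0.1       ]
[357 192  23  23 401] [ 0.57038367 -0.23870799  0.1       ]
```

View pics/w3.png

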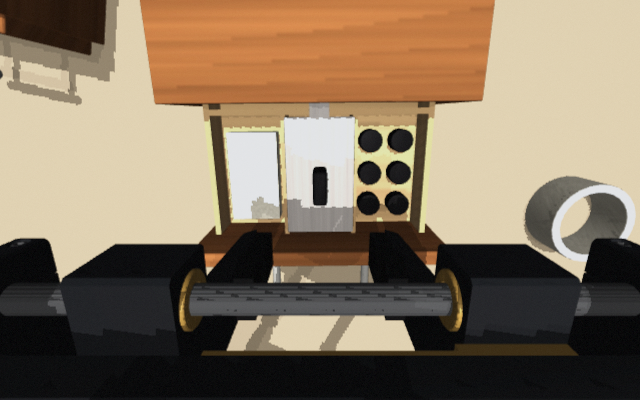

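View pics/top3.png

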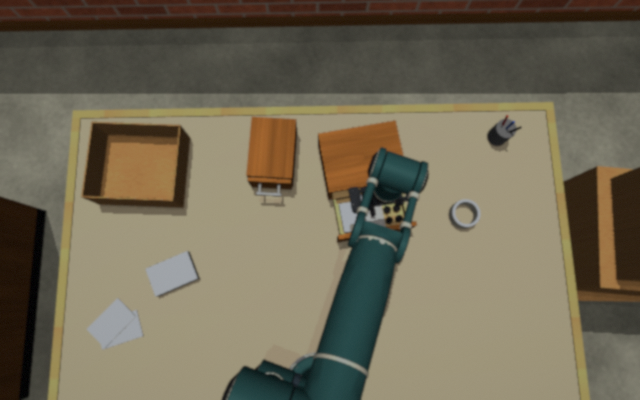

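Shutter rests over the middle compartment: the fin moved 75 mm, to (320,185) between the dividers. The drawer is out, and the narrow unit, roll and cards are where they began.

```bash
python3 -c "
from station import *
print(hand_in())"
```

```text
the job is handed in; nothing more can be done
None
```

I pulled the wide unit's drawer out to its stop and slid the shutter one click (fin moved about 75 mm) to cover the middle compartment; the final pictures show the narrow unit's drawer shut and the roll and cards undisturbed, and I handed the job in at about 10 s.

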